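# Lay the ornament box on its back and fill it with the glass baubles

### The arm

A 7-joint arm with a two-finger parallel gripper is mounted at the origin on the work surface. World frame = base frame: x ahead of the robot, y to its left, z up, the work surface at z = 0. Lengths are in m, angles in rad, forces in N, time in s.
With the tool pointing down it reaches from about 0.4 to 0.85 m from the base axis. Payload 4.4 kg.
Tool frame: the origin (TCP) lies on the mounting face of the last link; the fingertips stand 199 mm ahead of it and the grasp point (between the pads) lies 180 mm ahead of it; z points along the fingers, y is the line along which they close (so a half turn about z gives the same grasp; the last joint's range is limited). The gripper opens to 94 mm and grips with 3 to 60 N. Pads are 16 mm wide; open, the fingers measure 119 mm over their backs; the gripper's body (75 mm by 177 mm) begins 78 mm behind the grasp point.
Start: joints at [-0.066, 0.628, 0.038, 1.517, -0.027, 0.996, -0.02], TCP at [0.65, 0, 0.405] pointing down, gripper open.
Joint ranges: [-3.06, 3.06], [-0.37, 2.12], [-1.25, 1.32], [0.18, 2.47], [-1.1, 4.24], [0.23, 1.98], [-2.94, 2.94]. Speed limits (rad/s): [2.57, 2.57, 3.14, 3.14, 3.14, 3.14, 3.14].

### API

Orientations are given as a rotation vector (axis times angle).
In Python, from plant import * gives the robot as it stands. The module is installed in compiled form; this text tells all that it offers. Calls block until the motion is done:
- goto(position, orientation): joint-space move of the TCP to a pose.
- line_to(position, ori=None, vel=0.15): straight line of the TCP; ori=None keeps the orientation; vel is the mean speed in m/s.
- goto_joints(angles): joint-space move.
- move_gripper(opening, f_grip=None): opening from 0.0 (shut) to 1.0 (fully open); f_grip is the grip in N (None keeps the last); returns when the fingers have stopped.
- wait(seconds).
- solve_ik(position, orientation): joint angles nearest the present ones, or None.
- get_obs(): the state.
- snapshot(name): name is "scene" or "side" or "wrist"; returns a dict with "img" (420x560x3 uint8, red, green, blue), "intrinsics" (3x3 intrinsics, pixels), "R" (3x3) and "t" (3): a world point X has camera coordinates R X + t; the wrist camera has in their place "mount" (4x4, takes a point from camera to tool coordinates, whose origin is the TCP and whose axes are the flange's). Camera axes: x right, y down, z forward; pixel columns grow to the right and rows downward; lengths in m; the calibration is good to about 2 mm. A picture is of the moment at which its call begins: read the wrist's pose just before it. There is no depth.
A pose or a line that the arm cannot do raises MotionError and nothing moves.
- close_job(): hands the job in; it is judged then, once.
The state is a dict: "time_s": time; "joint_pos": joint angles; "joint_vel": joint speeds; "joint_torque": joint torques, N m; "ee_pos": TCP position; "orientation": TCP orientation; "contact_force": force on the tool from outside, world axes, zero at the start; "torque": the same for the moment, N m; "grip_width": opening from 0.0 (shut) to 1.0 (fully open); "grasp_force": force on a finger pad.
Only numpy, scipy, OpenCV 4.12 (cv2) and the standard library are available. Lean on these libraries where they do the work, as an engineer would, in place of code of your own. Each camera call takes 0.05 s, during which the arm holds its last target. There are 200 camera calls.

### The job

Tip the tall ornament box away from you, without picking it up, by pushing its top while the edge of the shelf board stops its foot, so that it lies flat on its back on the board between the two rails with its pockets facing up. Then gently set the two glass baubles into its two pockets, one in each, without dropping or crushing them and without disturbing the toiletries and small boxes that stand among them.

Things in the scene. Friction and masses are not known exactly. Their poses are not given: they have to be found in the camera images.
- box: cardboard ornament box, 190 mm tall (its z), 130 wide (its y), 80 deep (its x), 0.3 to 0.65 kg, at first standing on end, almost square to the board, its back 5 to 11 mm from the board's front edge. Origin: centre of its foot; z from foot to top, x from front to back. The front is a pale tray face towards the robot with two round pockets; the back is flat and faces the board
- box_center (a point): centre of the ornament box's solid, 95 mm above its foot. Pushed near its top towards the board the box slides to the board's edge, pivots there and falls over by itself once tilted by about 25 degrees; it may end with 10 to 50 mm of its foot end overhanging the front edge
- pocket_low (a point): where a bauble's centre lies when seated in the pocket nearer the foot: 21.5 mm out from the tray face, 47 mm from the foot. Pockets are 46 mm across, 15 deep; the tray face is flush with the box's edges and its topmost 24 mm are plain. Axes as the box
- pocket_high (a point): the same for the pocket nearer the box's top, 143 mm from the foot, 96 mm from the other pocket
- board: pale wooden shelf board fixed on the table, 235 mm long (its x, away from the robot), 200 wide, 15 thick. Origin: middle of its front edge at table height, z up. Along both long sides runs a low wooden rail, 12 mm wide, its top 37 mm above the table; clear width between the rails 176 mm
- bauble_a_center (a point): centre of a round glass bauble, 64 mm diameter, 0.05 kg, with a small brass cap on top (tip 43 mm above the centre). It breaks if pressed onto the box with more than 15 N, let fall from more than 12 mm or gripped with more than 80 N; a grip of 20 to 30 N holds it well
- bauble_b_center (a point): centre of the other glass bauble, the same in all respects
- bauble_a: the same bauble as a body; the origin is its lowest point when the cap is upward, 32 mm from the centre
- bauble_b: likewise for the other bauble
- ring_a: cork ring fixed to the table, 52 mm outside and 40 mm inside diameter, 18 mm tall, on which bauble a rests with its centre 43 mm above the table. Origin at the centre of its underside
- ring_b: cork ring under the other bauble, the same
- flacon: square perfume flacon, 40 x 60 mm, 115 mm tall with its cap; a bystander, loose. Origin at the centre of its underside
- tin: round flat shoe-polish tin, 70 mm diameter, 45 mm tall; a bystander, loose. Origin at the centre of its underside
- spray: slim round spray bottle, 52 mm diameter, 160 mm tall; a bystander, loose. Origin at the centre of its underside
- watchbox: small dark wooden watch box, 62 x 62 mm, 59 mm tall; a bystander, loose. Origin at the centre of its underside
There are look-alikes about, which are no part of the job. Leave any purple look-alike of the bauble_b alone.

How it is judged:
On the way, in this order (a step that is already met when the one before it is completed fails the run):
1. the box lies flat on its back on the board, between the rails, pockets up (angle between box's own x axis and vertical above 3.08 rad and x of box_center in the frame of board between 0.03 and 0.14 m and y of box_center in the frame of board between -0.026 and 0.026 m and z of box_center in the frame of board below 0.062 m and linear speed of box below 0.02 m/s), for 0.2 s.
2. one bauble is seated in a pocket and released (angle between box's own x axis and vertical above 3.08 rad and (((distance between bauble_a_center and pocket_low below 0.007 m and linear speed of bauble_a below 0.02 m/s) and contact force between bauble_a and the fingers below 0.1 N) or ((distance between bauble_a_center and pocket_high below 0.007 m and linear speed of bauble_a below 0.02 m/s) and contact force between bauble_a and the fingers below 0.1 N) or ((distance between bauble_b_center and pocket_low below 0.007 m and linear speed of bauble_b below 0.02 m/s) and contact force between bauble_b and the fingers below 0.1 N) or ((distance between bauble_b_center and pocket_high below 0.007 m and linear speed of bauble_b below 0.02 m/s) and contact force between bauble_b and the fingers below 0.1 N))), for 0.2 s.
At the end, for the whole second after the job is handed in: The box lies still on its back (within 3.5 degrees of flat, pockets up) on the board between the rails, its centre 30 to 140 mm beyond the front edge and within 26 mm of the centre line; each pocket holds one released bauble at rest, within 7 mm of its seat (all of step 1 and (((distance between bauble_a_center and pocket_low below 0.007 m and linear speed of bauble_a below 0.02 m/s) and (distance between bauble_b_center and pocket_high below 0.007 m and linear speed of bauble_b below 0.02 m/s)) or ((distance between bauble_a_center and pocket_high below 0.007 m and linear speed of bauble_a below 0.02 m/s) and (distance between bauble_b_center and pocket_low below 0.007 m and linear speed of bauble_b below 0.02 m/s))) and contact force between each of bauble_a, bauble_b and the fingers below 0.1 N); the robot touches nothing.
It fails at once if the box is picked up instead of being tipped (its foot end comes more than 110 mm above the table) (height (world z) of box above 0.11 m).
It fails at once if a bauble falls or rolls onto the table (height (world z) of any of bauble_a_center, bauble_b_center below 0.037 m).
It fails at once if a bauble is pressed onto the box with more than 15 N, or let go from more than about 15 mm above its seat (falls free faster than 0.5 m/s) (contact force between any of bauble_a, bauble_b and box above 15 N or (contact force between bauble_a and the fingers below 0.1 N and linear speed of bauble_a above 0.5 m/s) or (contact force between bauble_b and the fingers below 0.1 N and linear speed of bauble_b above 0.5 m/s)).
It fails at once if a bauble is squeezed with more than 80 N (contact force between any of bauble_a, bauble_b and the fingers above 80 N).
It fails at once if a bystander is moved by more than 20 mm or knocked over (distance of any of flacon, tin, spray, watchbox from where it was at the start of the episode above 0.02 m or angle between any of flacon, tin, spray, watchbox's own z axis and vertical above 0.25 rad).
It also fails if it takes over 70 s, if anything falls off the work surface, if the arm or the gripper's body presses on something with over 40 N, if the wrist force passes 120 N, or if a joint passes its speed limit or range.

## Working session

There is one attempt and no reset: what is moved stays moved. The work goes in short steps, each a Python script; the robot and the scene stay as the last script left them, time stands still between calls to the robot, and variables do not carry over. Pictures are saved under pics/ and viewed, at most 10 in all, crops included, and the job is handed in when it is done.

```bash
mkdir -p pics; cat > h.py <<'E'
import numpy as np, cv2
from plant import *
def save(s,n): cv2.imwrite('pics/'+n+'.png', cv2.cvtColor(s['img'],cv2.COLOR_RGB2BGR))
def ray(s,px,z):
    K=np.array(s['intrinsics']);R=np.array(s['R']);t=np.array(s['t'])
    c=-R.T@t; d=R.T@np.linalg.inv(K)@np.array([px[0],px[1],1.]); return c+d*(z-c[2])/d[2]
def proj(s,X):
    p=np.array(s['intrinsics'])@(np.array(s['R'])@np.array(X)+np.array(s['t'])); return p[:2]/p[2]
def wristcam(s,o):
    M=np.array(s['mount']);T=np.eye(4);T[:3,:3]=cv2.Rodrigues(np.array(o['orientation'],float))[0];T[:3,3]=o['ee_pos']
    W=np.linalg.inv(T@M); s['R']=W[:3,:3];s['t']=W[:3,3];return s
def tri(s1,p1,s2,p2):
    P=[np.array(s['intrinsics'])@np.c_[s['R'],s['t']] for s in (s1,s2)]
    X=cv2.triangulatePoints(P[0],P[1],np.array(p1,float).reshape(2,1),np.array(p2,float).reshape(2,1)).ravel();return X[:3]/X[3]
E
python3 - <<'E'
from h import *
import pickle
a=snapshot("scene");b=snapshot("side")
o=get_obs();w=wristcam(snapshot("wrist"),o)
pickle.dump((a,b,w),open('s0.pkl','wb'))
save(a,'a');save(b,'b');save(w,'w');print(o)
for s in(a,b,w):print(-np.array(s['R']).T@s['t'],np.array(s['R'])[2])
E
```

```text
{'time_s': 0.1, 'joint_pos': array([-0.06580814,  0.62927882,  0.03845989,  1.51819513, -0.02699994,
        0.9962994 , -0.01998169]), 'joint_vel': array([-0.0004392 , -0.00303551,  0.00194035, -0.00207009, -0.00075016,
       -0.00022269,  0.00122244]), 'joint_torque': array([ 3.91938796e-03, -5.50791907e+01,  1.14763990e+00, -1.87118143e+01,
       -5.21624205e-02,  1.91878073e-02,  1.80005208e-05]), 'ee_pos': array([6.49766120e-01, 3.31109708e-05, 4.03853062e-01]), 'orientation': array([-2.22060503e+00, -2.22064031e+00,  1.87358914e-03]), 'contact_force': array([ 0.12250786, -0.39657557,  0.76915434]), 'torque': array([ 0.01141018, -0.01995214, -0.00324265]), 'grasp_force': 0.0, 'grip_width': 0.9966289276469927}
[ 1.00373297 -0.6998202   0.92646366] [-0.44927466  0.57629093 -0.68267199]
[0.44019878 0.86973702 0.68887636] [ 0.00773077 -0.83940751 -0.54344757]
[0.64916201 0.06981259 0.38429009] [-7.50620623e-04 -2.39830740e-01 -9.70814428e-01]
```

View pics/a.png

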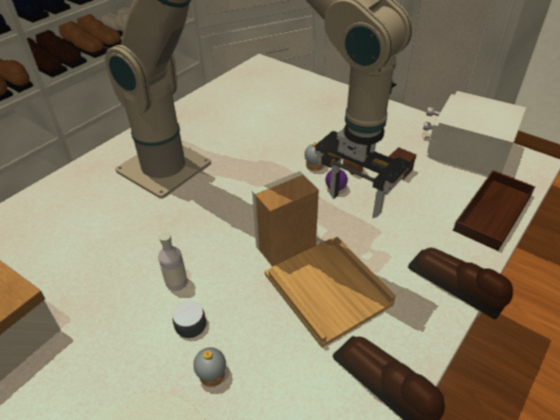

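View pics/b.png

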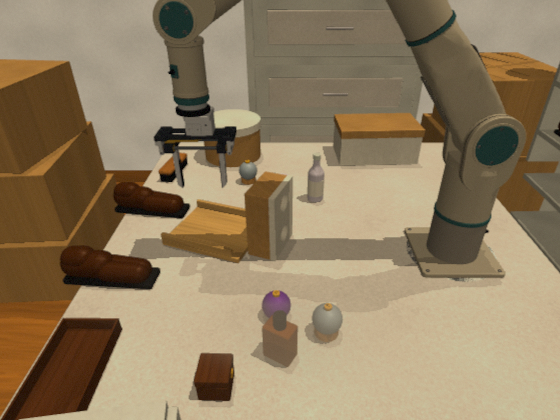

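Scene view: the box is at (285,220) and the board at (330,290). The spray is at (172,265), the tin at (188,320). Grey baubles are at (209,365) and (314,156), with a purple ball at (337,180). 
Side view: grey baubles at (248,172) and (327,320), purple ball at (276,303), flacon at (280,340), watchbox at (215,375). 
The two grey balls on cork rings are the targets. The purple one is the look-alike. I'll confirm this in enlarged crops.

```bash
python3 - <<'E'
import cv2,numpy as np
a=cv2.imread('pics/a.png');b=cv2.imread('pics/b.png')
c1=cv2.resize(a[165:345,240:400],None,fx=3.3,fy=3.3,interpolation=cv2.INTER_CUBIC)
cv2.imwrite('pics/c1.png',c1)
c2=cv2.resize(b[270:405,190:350],None,fx=2.5,fy=2.5); c3=cv2.resize(b[150:270,160:320],None,fx=2.5,fy=2.5)
c4=cv2.resize(a[240:390,150:240],None,fx=4,fy=4)
L=np.vstack([c2[:300],c3[:300]]); R=cv2.resize(c4,(360,600)); cv2.imwrite('pics/c2.png',np.hstack([L[:,:],R]))
E
```

```text
(no output)
```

View pics/c1.png

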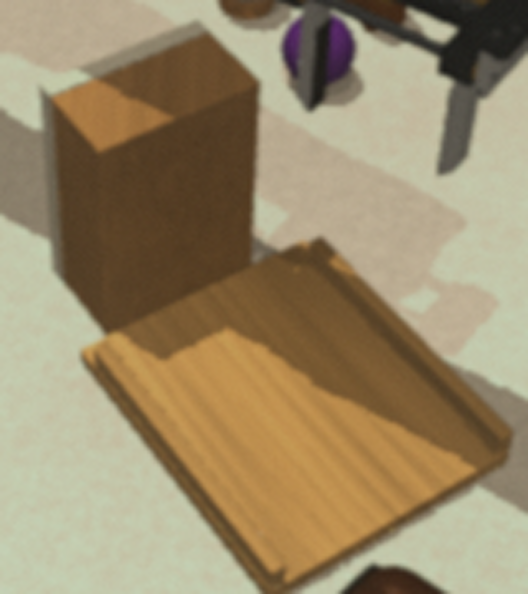

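View pics/c2.png

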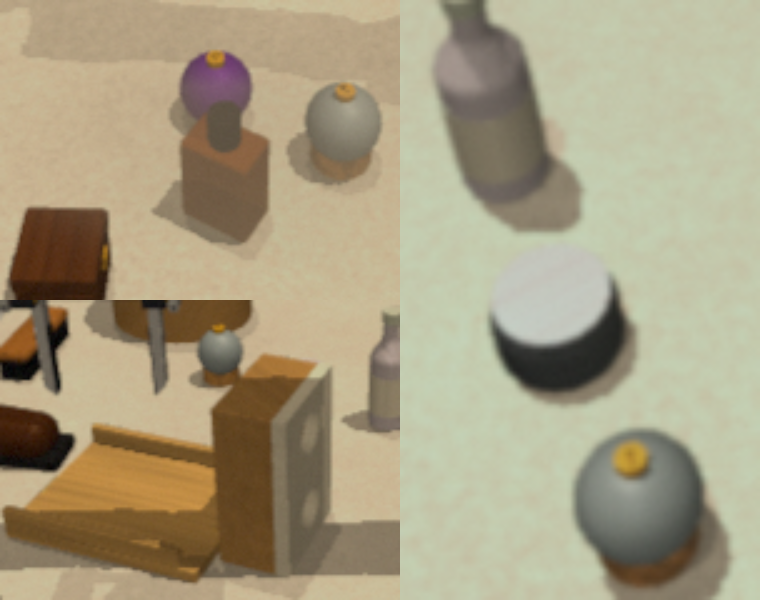

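Crop 1 gives the box's top corners and the board's rails. Crop 2 confirms grey baubles with brass caps on cork rings; the purple ball stands behind the flacon and stays untouched.

```bash
python3 - <<'E'
from h import *
import pickle
a,b,w=pickle.load(open('s0.pkl','rb'))
np.set_printoptions(precision=4,suppress=True)
c=lambda x,y:(x/3.3+240,y/3.3+165)
for n,p in dict(fr=(42,90),fl=(200,22),bl=(258,85),br=(99,150)).items(): print(n,ray(a,c(*p),.19))
for n,p in dict(rf=(83,350),rb=(265,580),lf=(322,238),lb=(512,434)).items(): print(n,ray(a,c(*p),.037))
s=lambda x,y:(x/2.5+160,(y-300)/2.5+150)
for n,p in dict(br=(218,405),bl=(263,355),fr=(275,408),fl=(331,367)).items():print('side',n,ray(b,s(*p),.19))
print('A',ray(b,(248,170.8),.043),ray(a,(210,364.3),.043))
print('B',ray(b,(327.2,318),.043),ray(a,(314,156),.043))
print('purple',ray(b,(276,305),.043))
print('spray top side/scene',ray(b,(316.5,156),.16),ray(a,(167,238),.16))
print('tin top',ray(a,(150+155/4,240+297/4),.045))
d=lambda x,y:(x/2.5+190,y/2.5+270)
print('flacon body top?',ray(b,d(222,108),.115),'foot',ray(b,d(232,240),0),ray(b,d(183,208),0),ray(b,d(268,205),0))
print('watch',[ray(b,d(*p),.059) for p in((27,208),(108,210),(100,270),(12,268))])
E
```

```text
fr [ 0.4359 -0.085   0.19  ]
fl [0.4792 0.0389 0.19  ]
bl [0.551  0.0075 0.19  ]
br [ 0.5042 -0.1081  0.19  ]
rf [ 0.5182 -0.1508  0.037 ]
rb [ 0.723  -0.2249  0.037 ]
lf [0.5934 0.0403 0.037 ]
lb [ 0.792  -0.0346  0.037 ]
side br [0.5386 0.0058 0.19  ]
side bl [ 0.4994 -0.1014  0.19  ]
side fr [0.4823 0.0114 0.19  ]
side fl [ 0.4268 -0.0744  0.19  ]
A [ 0.5772 -0.3965  0.043 ] [ 0.5825 -0.401   0.043 ]
B [0.3559 0.2765 0.043 ] [0.3632 0.2687 0.043 ]
purple [0.4639 0.2402 0.043 ]
spray top side/scene [ 0.351  -0.2671  0.16  ] [ 0.3611 -0.2823  0.16  ]
tin top [ 0.467  -0.3447  0.045 ]
flacon body top? [0.4555 0.3314 0.115 ] foot [0.448  0.3621 0.    ] [0.4882 0.3321 0.    ] [0.419  0.3287 0.    ]
watch [array([0.6003, 0.3789, 0.059 ]), array([0.5398, 0.3803, 0.059 ]), array([0.5397, 0.4306, 0.059 ]), array([0.6018, 0.4295, 0.059 ])]
```

```bash
cat >> h.py <<'E'
def down(yaw):  # tool z down, tool y along the direction yaw
    y=np.array([np.cos(yaw),np.sin(yaw),0]);z=np.array([0,0,-1.]);
    return cv2.Rodrigues(np.c_[np.cross(y,z),y,z])[0].ravel()
def bestdown(pos,yaw):  # of the two equal grasps the one with least joint 7
    c=[(abs(q[6]),k) for k in (0,1) for q in [solve_ik(pos,down(yaw+k*np.pi))] if q is not None]
    return down(yaw+min(c)[1]*np.pi)
E
cat > push.py <<'E'
from h import *
yaw=-np.deg2rad(21);u=np.array([np.cos(yaw),np.sin(yaw),0])
C=np.array([.49,-.038,0]); tip=.199
P0=C-u*.085
o=get_obs(); line_to(o['ee_pos']+np.array([0,0,.08]))
ori=bestdown([P0[0],P0[1],.45],yaw+np.pi/2)
move_gripper(1.0)
goto([P0[0],P0[1],.46],ori); line_to([P0[0],P0[1],.178+tip])
f0=np.array(get_obs()['contact_force'])
d=0;hit=None
while d<.06:
    d+=.004; line_to(P0+u*d+[0,0,.178+tip],vel=.04)
    f=(np.array(get_obs()['contact_force'])-f0)@u
    if abs(f)>.8: hit=d;break
print('contact',hit,f)
if hit:
    s0=d
    for e in (.004,.008):
        line_to(P0+u*(s0+e)+[0,0,.178+tip],vel=.05); print((get_obs()['contact_force']-f0).round(2))
    for t in np.deg2rad(np.arange(4,41,4)):
        x=-.08*np.cos(t)+.163*np.sin(t)+.08; z=.163*np.cos(t)+.08*np.sin(t)+.015
        line_to(P0+u*(s0+.008+x)+[0,0,z+tip],vel=.08); print(round(np.rad2deg(t)),(get_obs()['contact_force']-f0).round(2))
    wait(.8)
o=get_obs();w=wristcam(snapshot('wrist'),o);save(w,'w1');save(snapshot('side'),'b1');print(o['time_s'])
import cv2
cv2.imwrite('pics/m1.png',np.hstack([cv2.resize(cv2.imread('pics/'+n),(400,300)) for n in('w1.png','b1.png')]))
E
python3 push.py
```

```text
contact 0.008 0.8716802663722066
[-0.23  0.7  -0.82]
[ 0.69  0.62 -1.12]
4 [ 0.62 -0.53 -0.73]
8 [ 0.03  1.63 -1.98]
12 [-0.09  1.31 -0.73]
16 [-1.14  0.97 -1.15]
20 [-0.16  0.43 -0.5 ]
24 [-0.42  0.33  0.08]
28 [ 0.88  1.4  -1.86]
32 [ 0.88  1.09 -1.26]
36 [ 0.89  0.3  -1.58]
40 [-0.65  0.43 -1.63]
7.6417
```

View pics/m1.png

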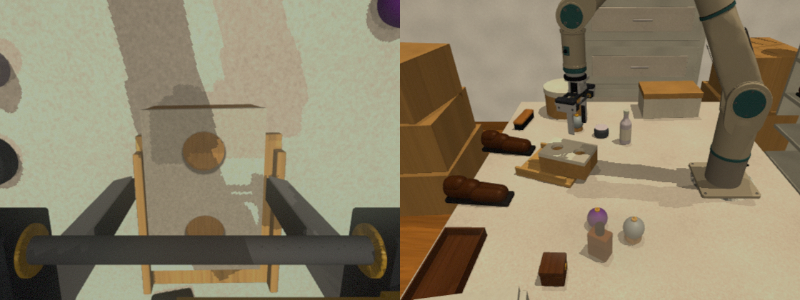

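The left half (wrist view) shows the box flat on its back between the rails, with pockets at about (204,152) and (205,235). The right half (side view) agrees: pockets up. Next I'll back off and measure both pockets from above.

```bash
python3 - <<'E'
from h import *
import pickle
o=get_obs();p=np.array(o['ee_pos']);u=np.array([np.cos(-.3665),np.sin(-.3665),0])
line_to(p+[0,0,.1],vel=.2); line_to(p+u*.07+[0,0,.17],vel=.2)
o=get_obs();w=wristcam(snapshot('wrist'),o);s=snapshot('side');a=snapshot('scene')
pickle.dump((a,s,w),open('s1.pkl','wb'));save(w,'w2');save(a,'a2');save(s,'s2')
print(o['ee_pos'],w['intrinsics'])
E
```

```text
[ 0.60576589 -0.08238286  0.55826377] [[371.66317039   0.         280.12210233]
 [  0.         371.66317039 216.77203615]
 [  0.           0.           1.        ]]
```

View pics/w2.png

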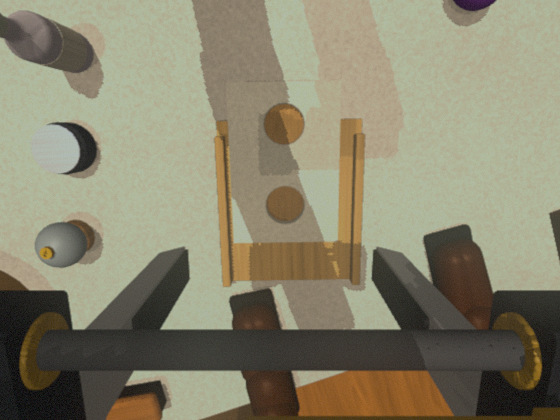

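The wrist view shows both pocket rims as brown discs at (284,124) and (285,204). The bauble is at (62,243) with its cap at (46,253).

```bash
python3 - <<'E'
from h import *
import pickle
np.set_printoptions(precision=4,suppress=True)
a,s,w=pickle.load(open('s1.pkl','rb'))
def blobs(im,roi,zs):
    x0,y0,x1,y1=roi; c=im['img'][y0:y1,x0:x1]; h=cv2.cvtColor(c,cv2.COLOR_RGB2HSV)
    m=((h[...,1]>95)&(h[...,0]<30)).astype(np.uint8)
    m=cv2.morphologyEx(m,cv2.MORPH_OPEN,np.ones((3,3)))
    for k in cv2.findContours(m,0,1)[0]:
        if cv2.contourArea(k)>150:
            e=cv2.fitEllipse(k); q=(e[0][0]+x0,e[0][1]+y0); print(q,e[1],cv2.contourArea(k),ray(im,q,zs),'diam',e[1][1]*np.linalg.norm(ray(im,q,zs)-ray(im,(q[0]+1,q[1]),zs)))
blobs(w,(245,90,325,232),.095)
# bauble outlines, grey ball vs. table
for im,roi in ((w,(20,200,110,290)),):
    x0,y0,x1,y1=roi;h=cv2.cvtColor(im['img'][y0:y1,x0:x1],cv2.COLOR_RGB2HSV);print(h[43,42],h[10,10],h[80,80])
g=cv2.cvtColor(w['img'],cv2.COLOR_RGB2GRAY)
# box foot end corners at top z=.095
for p in((227,81),(341,81)):print('foot',ray(w,p,.095))
for p in((217,136),(227,285),(363,133),(360,284)):print('rail',ray(w,p,.037))
print('A',ray(w,(61,244),.043),'cap',ray(w,(46,253),.084))
b=s['img']
for n,im in(('side',s),('scene',a)):
    gg=cv2.medianBlur(cv2.cvtColor(im['img'],cv2.COLOR_RGB2GRAY),3)
    for X in((.58,-.4,.043),(.36,.273,.043)):
        q=proj(im,X); print(n,X,q)
        x,y=int(q[0]),int(q[1]);c=gg[max(y-35,0):y+35,x-35:x+35]
        H=cv2.HoughCircles(c,cv2.HOUGH_GRADIENT,1,20,param1=80,param2=10,minRadius=7,maxRadius=20)
        if H is not None:
            for hh in H[0][:2]: print('  ',hh,ray(im,(hh[0]+x-35,hh[1]+max(y-35,0)),.043))
E
```

```text
(284.6254081726074, 203.3134765625) (33.35576248168945, 35.64777755737305) 932.0 [ 0.6276 -0.0848  0.095 ] diam 0.043444195743471255
(283.6506538391113, 123.59420776367188) (38.14824295043945, 39.32524871826172) 1176.0 [ 0.5391 -0.0524  0.095 ] diam 0.04556578881963787
[ 35  23 134] [ 36  39 182] [ 36  41 180]
foot [ 0.4726 -0.0956  0.095 ]
foot [0.5186 0.0246 0.095 ]
rail [ 0.5223 -0.1397  0.037 ]
rail [ 0.7224 -0.2098  0.037 ]
rail [0.5875 0.0415 0.037 ]
rail [ 0.79   -0.0285  0.037 ]
A [ 0.5803 -0.4008  0.043 ] cap [ 0.5808 -0.3965  0.084 ]
side (0.58, -0.4, 0.043) [247.2959 170.3367]
   [35.5 35.5  9.1] [ 0.5792 -0.3988  0.043 ]
side (0.36, 0.273, 0.043) [325.1185 316.7085]
   [36.5 36.5 15.8] [0.3573 0.2752 0.043 ]
   [24.5 52.5  8.2] [0.3847 0.3176 0.043 ]
scene (0.58, -0.4, 0.043) [209.4131 363.2018]
   [36.5 38.5 19.4] [ 0.5866 -0.4038  0.043 ]
scene (0.36, 0.273, 0.043) [313.9425 154.8786]
   [42.5 39.5 15.8] [0.3853 0.2701 0.043 ]
   [57.5 60.5 10.6] [0.4723 0.2164 0.043 ]
```

```bash
cat > job.py <<'E'
from h import *
import sys
np.set_printoptions(precision=4,suppress=True)
G=.180; OFF=.008; ZS=.1165
V=np.deg2rad(69.9)
def look(est,name):
    o=get_obs();w=wristcam(snapshot('wrist'),o);save(w,name)
    q=proj(w,[*est,.043]);x,y=int(q[0]),int(q[1]);r=75
    x0,y0=max(x-r,0),max(y-r,0);h=cv2.cvtColor(w['img'][y0:y+r,x0:x+r],cv2.COLOR_RGB2HSV)
    m=((h[...,1]<32)&(h[...,2]>50)).astype(np.uint8);m=cv2.morphologyEx(m,cv2.MORPH_OPEN,np.ones((5,5)))
    ks=cv2.findContours(m,0,1)[0]
    if not ks: print('nothing seen',q); return None
    (cx,cy),rad=cv2.minEnclosingCircle(max(ks,key=cv2.contourArea))
    X=ray(w,(cx+x0,cy+y0),.043); d=2*rad*np.linalg.norm(X-ray(w,(cx+x0+1,cy+y0),.043))
    print('look',q,(cx+x0,cy+y0),rad,X,'diam',d); return X[:2] if abs(d-.064)<.012 else None
def pick(est,yaw,name):
    est=np.array(est);z=.043+OFF+G
    o=get_obs();ori=bestdown([*est,.40],yaw)
    goto([*est,.40],ori); X=look(est,name)
    c=est if X is None or np.linalg.norm(X-est)>.008 else (X+est)/2
    print('use',c); line_to([*c,.33]); line_to([*c,z],vel=.1)
    move_gripper(0.0,25); wait(.2); o=get_obs()
    print('grip',o['grip_width']*94,o['grasp_force'],o['ee_pos'],o['time_s'])
    if not 58<o['grip_width']*94<70: sys.exit('bad grip')
    line_to([*c,z+.05],vel=.08); line_to([*c,.42],vel=.2)
    o=get_obs();print('lifted',o['grip_width']*94,o['grasp_force'])
def place(p):
    z=ZS+OFF+G; o=get_obs()
    ori=bestdown([*p,.42],V); goto([*p,.42],ori); line_to([*p,z+.015],vel=.12); line_to([*p,z+.005],vel=.03); wait(.2)
    f0=get_obs()['contact_force'][2]
    for k in range(8):
        line_to([*p,z+.004-.001*k],vel=.02); wait(.1); f=get_obs()['contact_force'][2]-f0
        if abs(f)>2.5: break
    print('down at',.004-.001*k,'f',f,get_obs()['ee_pos']-[0,0,z]); 
    move_gripper(1.0); wait(.2); line_to([*p,z+.09],vel=.1); line_to([*p,.43],vel=.2)
    print('t',get_obs()['time_s'])
E
python3 - <<'E'
from job import *
pick((.580,-.400),V,'wa')
E
```

```text
look [281.4608 201.7833] (281.62239837646484, 201.2240219116211) 34.27620315551758 [ 0.5804 -0.4003  0.043 ] diam 0.06346828448558897
use [ 0.5802 -0.4002]
grip 63.495005078760116 25.000224709510803 [ 0.5802 -0.4004  0.2312] 13.7167
lifted 63.08934034739803 24.999908208847046
```

```bash
python3 - <<'E'
from job import *
place((.6285,-.0851))
w=snapshot('wrist');save(w,'wp')
pick((.357,.2755),np.deg2rad(90),'wb')
place((.5383,-.0521))
o=get_obs();u=np.array([.94,-.34,0]);line_to(o['ee_pos']+u*.07+[0,0,.1]);o=get_obs()
w=wristcam(snapshot('wrist'),o);save(w,'wf');save(snapshot('side'),'sf')
for p in((.6285,-.0851,.1165),(.5383,-.0521,.1165)):print(proj(w,p))
cv2.imwrite('pics/mf.png',np.hstack([cv2.resize(cv2.imread('pics/'+n),(400,300)) for n in('wf.png','sf.png')]))
E
```

```text
down at 0.001 f 4.525741831847746 [ 0.6289 -0.0852  0.0015]
t 22.55
look [280.177  201.0432] (283.02515411376953, 202.72771453857422) 34.228843688964844 [0.3586 0.2781 0.043 ] diam 0.06343019062232047
use [0.3578 0.2768]
grip 62.96134483045954 25.00043660402298 [0.3579 0.2771 0.2311] 26.8583
lifted 63.084491683433264 24.999840259552002
down at 0.0 f 4.906433762719831 [ 0.5385 -0.0523  0.0003]
t 35.5417
[279.6528 216.7564]
[279.7058 125.9833]
```

View pics/mf.png

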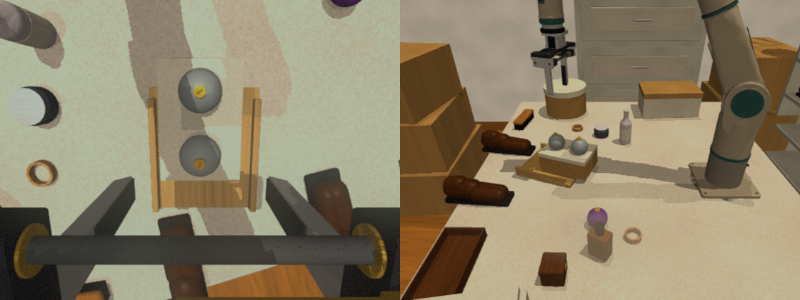

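Both baubles sit at about (200,91) and (199,156) in the half-size wrist view. That matches the predicted seats, and the box is flat between the rails with the bystanders untouched.

```bash
python3 -c "
from plant import *
wait(.5);print(close_job())"
```

```text
the job is handed in; nothing more can be done
None
```

I tipped the box flat onto its back between the rails, set one grey bauble in each pocket and handed the job in at about 36 s; the last pictures showed both seated and the bystanders in place, but no verdict was returned.

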